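Snap the retaining clip onto a knock box bar

TASK

The knock box has just been washed and its bar is loose: take the dark spring clip that lies on the counter, hold it mouth down and push it straight down onto the groove in the bar's projecting end until it snaps fully home, then let go and leave it there. Push firmly but do not force it or slam it, and leave the pitcher, cup, tamper and portafilter where they are.

Things in the scene. Friction and masses are not known exactly. Their poses are not given: they have to be found in the camera images.
- clip: dark steel spring clip, a flat two-legged fork about 93 mm long, 10 mm thick, 0.13 kg (varies), lying flat on the counter, the same both ways up. Origin: on its lower face under clip_grip. x runs from tail to the mouth, y across, z normal to its flat faces. From clip_grip along x: block end -9 mm, stem 30 mm wide to +40, two sprung legs (17 mm gap) to +83; tips flare to about 43 mm
- clip_grip (a point): middle of the clip's tail block (18 mm by 34 mm), half-way through the thickness; the clip's axes. Flat-ended stubs, 7.6 mm in diameter and 5 mm long, make it 44 mm wide along y: pinch it there. Held at 30 N or more it keeps its angle; eased off by degrees (12, 8, 5, 3.5 N) it turns about y by its weight to hang mouth down, up to 20 degrees off; let go at once it may fall
- clip_seat (a point): middle of the seat between the clip's legs, 52.5 mm from clip_grip along x, the clip's axes. It meets groove when the clip is home. 12 mm further along x a round bead on each leg narrows the gap to 11 mm; the legs flex 3 mm apart each under a push
- groove (a point): middle of the groove in the projecting end of the knock box's level steel bar (30 mm in diameter, axis 85 mm above the counter). z up, y along the bar away from the box. Groove 13.5 mm wide along y; the core in it is 16 mm wide (x) with two upright flats, 24 mm high, round above and below. Beyond it is a 14 mm long head of full diameter
- bar_end (a point): centre of the outer end face of the bar, 20.75 mm from groove along y; groove's axes. The bar slides up to 12 mm along y against about 4 N. The clip goes on from above, its plane square to y, mouth down: the beads meet the core with clip_seat about 17 mm above groove, then a push of 10 to 20 N spreads the legs until they snap in below the core
- knockbox: fixed open steel box, 130 mm (x) by 120 mm (y) by 115 mm high; origin at the centre of its underside. Its y axis is along the bar; the groove lies 96 to 108 mm from the origin along +y, 36 to 48 mm outside the wall
- pitcher: steel milk pitcher with a handle, 84 mm across, 100 mm high; a bystander; origin at the centre of its foot
- cup: white cup, 80 mm across, 60 mm high; a bystander; origin at the centre of its foot
- tamper: dark steel tamper, 58 mm across, 90 mm high; a bystander; origin at the centre of its foot
- filter: portafilter, steel head 70 mm across and 45 mm high with a black handle along -x to 185 mm; a bystander; origin at the centre of its foot
There are look-alikes about, which are no part of the job. Of the things that look like the clip, the middle-sized one is meant.

How it is judged:
By the outcome, as a careful person would: the job done as asked, in the order asked, and still so for the second after the job is handed in, with the robot touching nothing.
It also fails if it takes over 48 s, if anything falls off the work surface, if the arm or the gripper's body presses on something with over 40 N, if the wrist force passes 120 N, or if a joint passes its speed limit or range.

ROBOT

A 6-joint arm with a two-finger parallel gripper is mounted at the origin on the work surface. World frame = base frame: x ahead of the robot, y to its left, z up, the work surface at z = 0. Lengths are in m, angles in degrees, forces in N, time in s.
With the tool pointing down it reaches from about 0.375 to 0.9 m from the base axis. Payload 3.1 kg.
Tool frame: the origin (TCP) lies at the very end of the fingers, on their centre line; the grasp point (between the pads) lies 19 mm behind it; z points along the fingers, y is the line along which they close (so a half turn about z gives the same grasp; the last joint's range is limited). The gripper opens to 87 mm and grips with 3 to 60 N. Pads are 19 mm wide; open, the fingers measure 117 mm over their backs; the gripper's body (75 mm by 190 mm) begins 51 mm behind the grasp point.
Start: joints at [53.199, 30.224, 82.088, -0, 67.689, -10.227], TCP at [0.28, 0.559, 0.223] pointing down, gripper open.
Joint ranges: [-176.69, 176.69], [-43.24, 126.21], [12.49, 139.97], [-82, 262], [0, 151.66], [-163.58, 163.58]. Speed limits (degrees/s): [159.86, 159.86, 180, 180, 180, 180].

INTERFACE

Orientations are given as a 3x3 rotation matrix whose columns are the frame's x, y, z axes.
In Python, from rig import * gives the robot as it stands.
- The arm moves only by the tool jog_arm, never from a script. Its arguments are lists of equal length, an entry for each row: "delta_pos": the shift along the world's x, y, z in cm, a list of three; "turn": the turn about the world's z in degrees; "grip": the closure, from 0 (fully open) to 1 (shut). In form: {"delta_pos": [[x, y, z], ...], "turn": [turn, ...], "grip": [grip, ...]}. A call has 1 to 12 rows; each row is the pose to reach, as a shift and turn from the pose commanded when the call began; what a row does not reach only later rows make up. A row lasts 1/8 s, in which the tool goes at most 62.5 mm and 10.7 degrees, less where a joint would pass 70% of its speed; a pose out of reach is approached as far as the arm can. A call with a gripper value outside its range is refused whole. The fingers move at their own pace and stop on an object; the grip force is fixed at half the most. Time passes only in rows, so rows that repeat a pose let the fingers close. It gives the time, the measured TCP pose, the force, the opening and the grip force at its end, in the units of the state.
- read_state(): the state, without advancing time (a new reading comes with each control period).
- capture(name): name is "scene" or "top"; returns a dict with "color" (480x640x3 uint8, blue, green, red), "fovy" (degrees; the focal length in pixels is half the picture's height over the tangent of half this angle, whatever the lens; pixels are square), "cx", "cy" (the principal point, pixels), "camera_from_world" (4x4, takes a point from world to camera coordinates). Camera axes: x right, y up, looking along -z (the intrinsics and any distortion apply to the point x, -y, -z); pixel columns grow to the right and rows downward; lengths in m; the calibration is good to about 2 mm. A picture is of the moment at which its call begins. There is no depth.
- hand_in(): hands the job in; it is judged then, once.
The state is a dict: "time_s": time; "joint_positions": joint angles; "qvel": joint speeds; "tau": joint torques, N m; "position": TCP position; "tcp_rot": TCP orientation; "force": force on the tool from outside, world axes, zero at the start; "moment": the same for the moment, N m; "opening": opening from 0.0 (shut) to 1.0 (fully open); "grasp_force": force on a finger pad.
Only numpy, scipy, OpenCV 4.12 (cv2) and the standard library are available. Lean on these libraries where they do the work, as an engineer would, in place of code of your own. Each camera call takes 0.05 s, during which the arm holds its last target. There are 200 camera calls.

## Working session

There is one attempt and no reset: what is moved stays moved. The work goes in short steps, Python scripts to look and compute and a tool call to move; the robot and the scene stay as the last step left them, time stands still between calls to the robot, and variables do not carry over. Pictures are saved under pics/ and viewed, at most 10 in all, crops included, and the job is handed in when it is done.

Besides the shell and the picture viewer there is one more tool, called after "Request:" in YAML: its name, and indented under it one key for each argument. jog_arm: Moves the arm, as the interface text tells. Its arguments: {"type":"object","properties":{"delta_pos":{"type":"array"},"turn":{"type":"array"},"grip":{"type":"array"}},"required":["delta_pos","turn","grip"]}

```bash
mkdir -p pics; ls; cat > h.py <<'E'
from rig import *
import numpy as np, cv2
def K(c):
    f=240/np.tan(np.radians(c["fovy"]/2)); return f
def ray(c,u,v):
    f=K(c); M=np.array(c["camera_from_world"]); R=M[:3,:3]; t=M[:3,3]
    d=np.array([(u-c["cx"])/f,-(v-c["cy"])/f,-1.0]); return -R.T@t, R.T@d
def onplane(c,u,v,z):
    o,d=ray(c,u,v); return o+d*(z-o[2])/d[2]
def proj(c,p):
    f=K(c); M=np.array(c["camera_from_world"]); q=M[:3,:3]@np.array(p)+M[:3,3]
    return c["cx"]+f*q[0]/-q[2], c["cy"]-f*q[1]/-q[2]
def tri(c1,p1,c2,p2):
    o1,d1=ray(c1,*p1); o2,d2=ray(c2,*p2)
    s=np.linalg.lstsq(np.c_[d1,-d2],o2-o1,rcond=None)[0]
    a,b=o1+d1*s[0],o2+d2*s[1]; return (a+b)/2, np.linalg.norm(a-b)
E
python3 - <<'E'
from h import *
for n in("scene","top"):
    c=capture(n); cv2.imwrite(f"pics/{n}0.png",c["color"]); np.save(f"{n}0.npy",c,allow_pickle=True)
    print({k:v for k,v in c.items() if k!="color"})
print(read_state())
E
```

```text
pics
{'fovy': 56.982947404267, 'cx': 319.4430412795027, 'cy': 240.50606541914001, 'camera_from_world': array([[-0.85772732,  0.51397487,  0.01156195,  0.51044412],
       [-0.39182799, -0.668116  ,  0.63252812,  0.17376311],
       [ 0.33282828,  0.53800636,  0.77445109, -1.21859635],
       [ 0.        ,  0.        ,  0.        ,  1.        ]])}
{'fovy': 45.436726431102606, 'cx': 318.8667429891212, 'cy': 242.02370050998803, 'camera_from_world': array([[ 1.12794696e-03, -9.99951922e-01, -9.74071185e-03,
         7.17142661e-03],
       [ 9.97918155e-01,  4.97432883e-04,  6.44911570e-02,
        -5.94618867e-01],
       [-6.44832111e-02, -9.79317580e-03,  9.97870738e-01,
        -1.32539900e+00],
       [ 0.00000000e+00,  0.00000000e+00,  0.00000000e+00,
         1.00000000e+00]])}
{'time_s': 0.1, 'joint_positions': array([ 5.32001991e+01,  3.02729858e+01,  8.21491098e+01, -1.92404246e-03,
        6.76900214e+01, -1.02278836e+01]), 'qvel': array([ 0.05496138,  0.0232768 , -0.14154045,  0.05986422,  0.08339254,
       -0.04356156]), 'tau': array([-3.89404095e-04, -4.40986633e+01, -1.77150303e+01,  6.33937656e-02,
        5.34474151e-02, -5.11641247e-05]), 'position': array([0.27915942, 0.55844937, 0.22167614]), 'tcp_rot': array([[-8.94379126e-01,  4.47308241e-01, -1.14729216e-03],
       [ 4.47309600e-01,  8.94377777e-01, -1.58549139e-03],
       [ 3.16909247e-04, -1.93122521e-03, -9.99998085e-01]]), 'force': array([ 0.35918388,  0.12607825, -1.80974204]), 'moment': array([ 0.03107003,  0.03189158, -0.00090769]), 'grasp_force': 0.0, 'opening': 0.9963803814152162}
```

View pics/scene0.png

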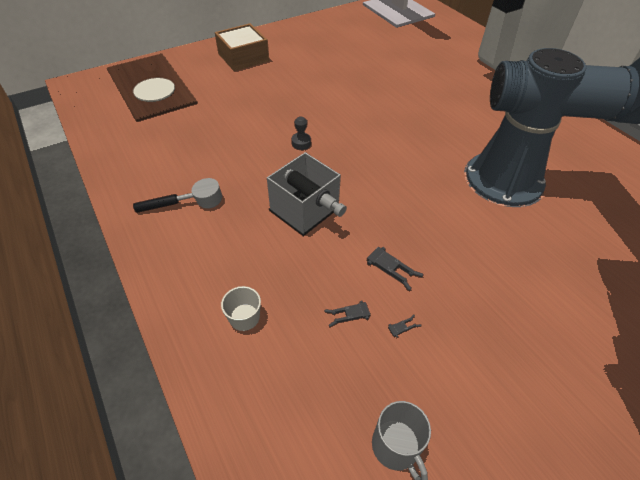

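View pics/top0.png

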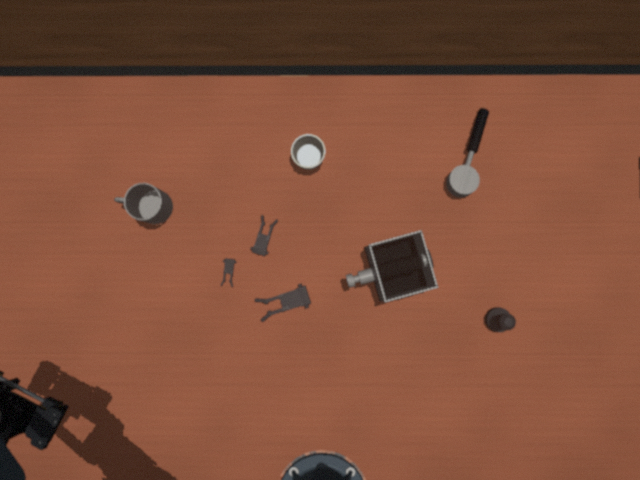

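The first pictures show three forks. In the top view the big one is at (287,301), the middle one at (264,237) and the small one at (229,271). In the scene view they are at (394,266), (349,313) and (404,326). The middle-sized one is top (264,237) / scene (349,313), and its tail block is at top (260,250) / scene (363,310). The bar end is at top (350,281) / scene (342,210). I'll check this in one close crop.

```bash
python3 - <<'E'
from h import *
def crop(n,u,v,w,h):
    c=np.load(f"{n}0.npy",allow_pickle=True).item()["color"]
    return cv2.resize(c[v:v+h,u:u+w],(400,300),interpolation=cv2.INTER_CUBIC)
a=np.vstack([np.hstack([crop("top",230,207,80,60),crop("scene",310,285,80,60)]),
 np.hstack([crop("top",330,252,80,60),crop("scene",290,170,80,60)])])
cv2.imwrite("pics/crop1.png",a)
for n,sz in(("top",0),("scene",0)):
    c=np.load(f"{n}0.npy",allow_pickle=True).item(); im=c["color"].astype(int)
    m=((im[...,2]-im[...,0])<35)&(im[...,2]<115)
    k,l,s,ct=cv2.connectedComponentsWithStats(m.astype(np.uint8))
    for i in range(1,k):
        if 60<s[i,4]<2500:
            r=cv2.minAreaRect(np.argwhere(l==i)[:,::-1].astype(np.float32))
            P=[onplane(c,*p,.01)[:2] for p in cv2.boxPoints(r)]
            print(n,ct[i].round(1),s[i],"mm",[round(1e3*np.linalg.norm(P[j]-P[j+1])) for j in(0,1)],onplane(c,*ct[i],.01).round(3))
E
```

```text
top [628.2  54.2] [614  50  26   8  81] mm [60, 17] [ 1.047 -0.734  0.01 ]
top [37.7 56. ] [20 53 37  7 91] mm [88, 15] [1.047 0.69  0.01 ]
top [476.4 132.5] [463 109  26  56 500] mm [143, 26] [ 0.857 -0.368  0.01 ]
top [307.6 143.7] [293 136  30  22 257] mm [70, 50] [0.831 0.035 0.01 ]
top [453.2 189.1] [446 173  23  25 157] mm [32, 66] [ 0.721 -0.31   0.01 ]
top [146.8 203.3] [ 115  184   58   41 1064] mm [92, 124] [0.687 0.417 0.01 ]
top [262.2 240.1] [251 216  26  40 352] mm [89, 40] [0.6   0.142 0.01 ]
top [370.1 275.3] [346 246  39  57 421] mm [75, 137] [ 0.517 -0.113  0.01 ]
top [228.5 267. ] [222 259  14  25 153] mm [58, 26] [0.536 0.221 0.01 ]
top [288.8 300.2] [255 284  55  37 663] mm [121, 57] [0.458 0.078 0.01 ]
top [499.1 319.8] [485 308  30  24 554] mm [68, 53] [ 0.414 -0.413  0.01 ]
top [321.6 467.8] [ 282  452   81   28 1585] mm [185, 61] [0.074 0.001 0.01 ]
scene [401.1  11.7] [363   0  72  28 543] mm [308, 253] [-0.364 -0.941  0.01 ]
scene [246.7  55.4] [218  41  51  30 704] mm [183, 193] [ 0.343 -0.933  0.01 ]
scene [165.7 110.8] [136 101  61  20 170] mm [193, 18] [ 0.705 -0.75   0.01 ]
scene [300.8 134.9] [292 117  19  33 446] mm [56, 154] [ 0.4   -0.434  0.01 ]
scene [177.6 201.8] [133 187  90  26 786] mm [225, 72] [ 0.807 -0.352  0.01 ]
scene [390.5 265.4] [367 247  56  44 783] mm [65, 132] [0.457 0.086 0.01 ]
scene [231.5 301.2] [223 289  19  27 300] mm [59, 39] [ 0.809 -0.01   0.01 ]
scene [350.7 312.6] [325 301  45  26 513] mm [93, 46] [0.604 0.143 0.01 ]
scene [245.8 322.2] [227 306  34  25 318] mm [72, 45] [0.804 0.051 0.01 ]
scene [401.2 326.8] [388 315  33  22 263] mm [68, 32] [0.533 0.224 0.01 ]
scene [406.2 420.7] [ 380  403   49   48 1165] mm [73, 90] [0.64  0.378 0.01 ]
scene [393.6 456.3] [372 422  56  58 929] mm [60, 117] [0.696 0.414 0.01 ]
```

View pics/crop1.png

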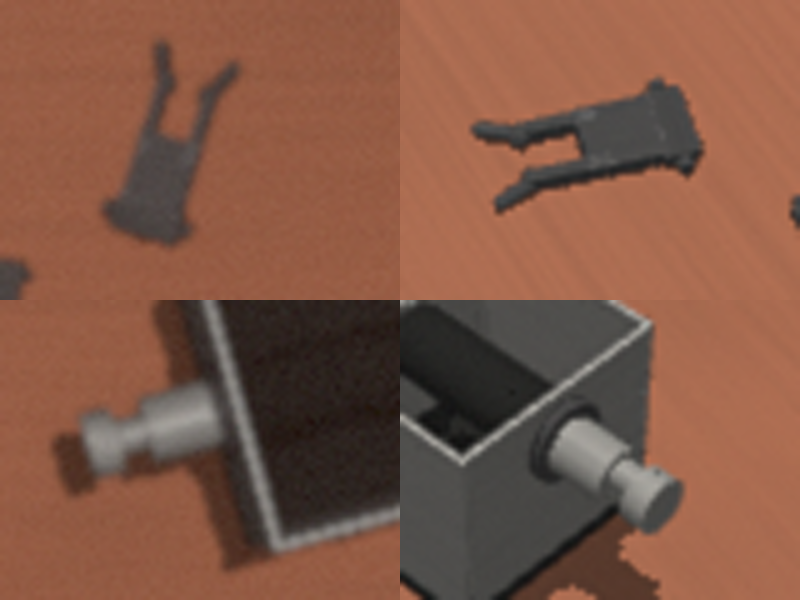

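The crop confirms the middle fork: two legs, stubbed tail, about 91 x 43 mm. Tail centre is at top (259.3,251.6) / scene (364.6,310.4), and the tips point away from the robot. The groove is at top (357,278.4) / scene (333,204.4).

```bash
python3 - <<'E'
from h import *
t=np.load("top0.npy",allow_pickle=True).item(); s=np.load("scene0.npy",allow_pickle=True).item()
for n,a,b in [("grip",(259.3,251.6),(364.6,310.4)),("stubL",(251.6,248.6),(361.2,301.8)),("stubR",(267,254.6),(368,319)),
 ("tip1",(262.4,216.5),(327.5,326)),("tip2",(277,221),(326,311)),
 ("groove",(357,278.4),(333,204.4)),("end",(347.5,281),(342,211)),("barroot",(373.5,274.8),(322,196.5)),
 ("boxc1",(385,301.5),(303,201)),("boxc2",(370.6,246),(340,175))]:
    p,e=tri(t,a,s,b); print(n,p.round(4),"gap",round(e,4), "top@z.005",onplane(t,*a,.007).round(4),"sc",onplane(s,*b,.007).round(4))
# box top rim in the top view: bright rim lines
a=[onplane(t,*p,.115) for p in((385,301.5),(369.5,246),(422,231.5),(437.5,288))]
print(np.round(a,4),[np.linalg.norm(a[i]-a[(i+1)%4]).round(4) for i in range(4)], np.mean(a,0).round(4))
E
```

```text
grip [0.5726 0.1496 0.0016] gap 0.0008 top@z.005 [0.5726 0.1487 0.007 ] sc [0.5745 0.1522 0.007 ]
stubL [0.5827 0.1567 0.0537] gap 0.0139 top@z.005 [0.5797 0.1671 0.007 ] sc [0.5687 0.131  0.007 ]
stubR [ 0.5618  0.1422 -0.0544] gap 0.0169 top@z.005 [0.5655 0.1305 0.007 ] sc [0.5801 0.1728 0.007 ]
tip1 [6.583e-01 1.417e-01 3.000e-04] gap 0.0036 top@z.005 [0.6561 0.142  0.007 ] sc [0.6618 0.1436 0.007 ]
tip2 [0.645  0.1084 0.0015] gap 0.0022 top@z.005 [0.6454 0.1072 0.007 ] sc [0.6459 0.1117 0.007 ]
groove [ 0.5108 -0.0785  0.0904] gap 0.0034 top@z.005 [ 0.5096 -0.0822  0.007 ] sc [ 0.4671 -0.1461  0.007 ]
end [ 0.5031 -0.0562  0.0848] gap 0.0015 top@z.005 [ 0.5034 -0.0598  0.007 ] sc [ 0.4596 -0.1149  0.007 ]
barroot [ 0.5187 -0.115   0.0884] gap 0.003 top@z.005 [ 0.5181 -0.121   0.007 ] sc [ 0.4767 -0.1848  0.007 ]
boxc1 [ 0.4932 -0.1685  0.0128] gap 0.0863 top@z.005 [ 0.4555 -0.1477  0.007 ] sc [ 0.5276 -0.1955  0.007 ]
boxc2 [ 0.5461 -0.0743  0.2101] gap 0.0737 top@z.005 [ 0.586  -0.1145  0.007 ] sc [ 0.3916 -0.2306  0.007 ]
[[ 0.4597 -0.1364  0.115 ]
 [ 0.5798 -0.1035  0.115 ]
 [ 0.6115 -0.2178  0.115 ]
 [ 0.4889 -0.25    0.115 ]] [np.float64(0.1246), np.float64(0.1187), np.float64(0.1267), np.float64(0.1173)] [ 0.535  -0.1769  0.115 ]
```

The points check out. The clip grip is at (0.573,0.150), with the tail-to-tip distance at 82 mm (expected 83) and the clip x axis at -17.5°. The bar axis came out at 85-88 mm up (expected 85). The groove is at about (0.509,-0.078), with the bar direction at 105°. Now approaching the clip.

Request:
jog_arm:
  delta_pos:
    - [4, -5, 0]
    - [8, -10, -1]
    - [12, -16, -3]
    - [16, -22, -5]
    - [20, -28, -8]
    - [24, -34, -11]
    - [27, -38, -14]
    - [29.3, -40.9, -16]
    - [29.3, -40.9, -16]
    - [29.3, -40.9, -16]
  turn: [2, 4, 6, 8, 9, 9, 9, 9, 9, 9]
  grip: [0, 0.1, 0.2, 0.25, 0.25, 0.25, 0.25, 0.25, 0.25, 0.25]

```text
time_s: 1.35
position: [0.5731, 0.1477, 0.0608]
tcp_rot: [[-0.952, 0.306, -0.002], [0.306, 0.952, -0.0], [0.002, -0.001, -1.0]]
force: [-0.8, -0.4, 0.1]
opening: 0.754
grasp_force: 0.0
```

```bash
python3 - <<'E'
from h import *
s=read_state(); print(s["position"].round(4),s["tcp_rot"].round(3),s["opening"])
c=capture("scene"); t=capture("top")
def cr(c,u,v): return cv2.resize(c["color"][v:v+60,u:u+80],(400,300),interpolation=cv2.INTER_CUBIC)
cv2.imwrite("pics/crop2.png",np.hstack([cr(t,230,207),cr(c,315,270)]))
print(proj(c,s["position"]),proj(t,s["position"]))
E
```

```text
[0.5731 0.1477 0.0608] [[-0.952  0.306 -0.002]
 [ 0.306  0.952 -0.   ]
 [ 0.002 -0.001 -1.   ]] 0.7535646480670353
(np.float64(366.3074530748287), np.float64(294.9891346150025)) (np.float64(257.05705934338414), np.float64(250.25690038017342))
```

View pics/crop2.png

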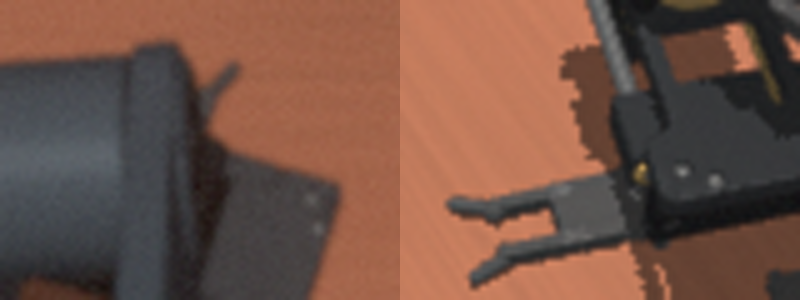

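The gripper hovers right over the clip's tail, with the legs pointing clear ahead. I'll descend and close.

Request:
jog_arm:
  delta_pos:
    - [0, 0.2, -2]
    - [0, 0.2, -4]
    - [0, 0.2, -5]
    - [0, 0.2, -5.5]
    - [0, 0.2, -5.75]
    - [0, 0.2, -5.75]
    - [0, 0.2, -5.75]
    - [0, 0.2, -5.75]
    - [0, 0.2, -5.75]
    - [0, 0.2, -5.75]
    - [0, 0.2, -5.75]
    - [0, 0.2, -5.75]
  turn: [0, 0, 0, 0, 0, 0, 0, 0, 0, 0, 0, 0]
  grip: [0.25, 0.25, 0.25, 0.25, 0.25, 0.4, 0.55, 0.7, 0.7, 0.7, 0.7, 0.7]

```text
time_s: 2.95
position: [0.5726, 0.1519, 0.0053]
tcp_rot: [[-0.953, 0.302, 0.0], [0.302, 0.953, -0.0], [-0.0, -0.0, -1.0]]
force: [-1.1, -0.6, 4.0]
opening: 0.477
grasp_force: 30.0
```

Request:
jog_arm:
  delta_pos:
    - [0, 0, 0]
    - [0, 0, 0]
  turn: [0, 0]
  grip: [0.7, 0.7]

```text
time_s: 3.2
position: [0.5726, 0.1519, 0.0053]
tcp_rot: [[-0.953, 0.302, 0.0], [0.302, 0.953, -0.0], [-0.0, -0.0, -1.0]]
force: [-0.8, -1.2, 4.4]
opening: 0.473
grasp_force: 30.0
```

```bash
python3 - <<'E'
from h import *
s=read_state(); print(s["position"].round(4),s["opening"],s["force"],s["moment"])
c=capture("scene")
cv2.imwrite("pics/crop3.png",cv2.resize(c["color"][260:350,310:430],(800,600),interpolation=cv2.INTER_CUBIC))
E
```

```text
[0.5726 0.1519 0.0053] 0.4725812898182096 [-0.79034052 -1.2358711   4.44272617] [-0.25518503  0.20197402  0.0413973 ]
```

View pics/crop3.png

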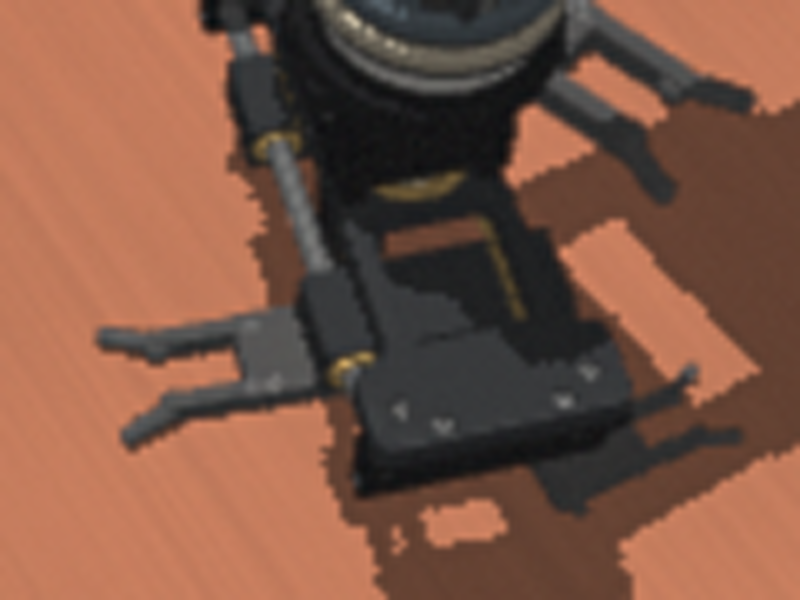

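The pads sit only at the upper half of the stubs because the TCP is at 5.3 mm. I'll reopen, go 3.5 mm lower and close again.

Request:
jog_arm:
  delta_pos:
    - [0, 0, 0]
    - [0, 0, 0]
    - [0, 0, 0]
    - [0, 0, -0.2]
    - [0, 0, -0.35]
    - [0, 0, -0.35]
    - [0, 0, -0.35]
    - [0, 0, -0.35]
    - [0, 0, -0.35]
    - [0, 0, -0.35]
    - [0, 0, -0.35]
    - [0, 0, -0.35]
  turn: [0, 0, 0, 0, 0, 0, 0, 0, 0, 0, 0, 0]
  grip: [0.35, 0.35, 0.35, 0.35, 0.35, 0.35, 0.45, 0.5, 0.6, 0.7, 0.7, 0.7]

```text
time_s: 4.75
position: [0.5726, 0.152, 0.0016]
tcp_rot: [[-0.953, 0.302, 0.0], [0.302, 0.953, 0.0], [-0.0, 0.0, -1.0]]
force: [1.1, 0.9, 0.0]
opening: 0.488
grasp_force: 30.0
```

Request:
jog_arm:
  delta_pos:
    - [0, 0, 0.5]
    - [0, 0, 1.5]
    - [0, 0, 3]
    - [0, 0, 5]
    - [0, 0, 7]
    - [0, 0, 8.5]
    - [0, 0, 9.5]
    - [0, 0, 10]
    - [0, 0, 10]
    - [0, 0, 10]
  turn: [0, 0, 0, 0, 0, 0, 0, 0, 0, 0]
  grip: [0.7, 0.7, 0.7, 0.7, 0.7, 0.7, 0.7, 0.7, 0.7, 0.7]

```text
time_s: 6.0
position: [0.5721, 0.1519, 0.1009]
tcp_rot: [[-0.953, 0.302, -0.001], [0.302, 0.953, -0.0], [0.001, -0.001, -1.0]]
force: [0.4, 0.1, -1.2]
opening: 0.487
grasp_force: 30.0
```

Request:
jog_arm:
  delta_pos:
    - [0, 0, 0]
    - [0, 0, 0]
    - [0, 0, 0]
  turn: [0, 0, 0]
  grip: [0.55, 0.53, 0.53]

```text
time_s: 6.38
position: [0.5725, 0.152, 0.1014]
tcp_rot: [[-0.953, 0.302, -0.0], [0.302, 0.953, -0.0], [0.0, -0.0, -1.0]]
force: [0.3, -0.3, -1.5]
opening: 0.49
grasp_force: 30.0
```

Request:
jog_arm:
  delta_pos:
    - [0, 0, 0]
    - [0, 0, 0]
  turn: [0, 0]
  grip: [0.52, 0.515]

```text
time_s: 6.62
position: [0.5725, 0.152, 0.1015]
tcp_rot: [[-0.953, 0.302, -0.0], [0.302, 0.953, -0.0], [0.0, -0.0, -1.0]]
force: [0.8, 0.9, -0.6]
opening: 0.49
grasp_force: 24.9
```

Request:
jog_arm:
  delta_pos:
    - [0, 0, 0]
    - [0, 0, 0]
  turn: [0, 0]
  grip: [0.514, 0.513]

```text
time_s: 6.88
position: [0.5726, 0.152, 0.1016]
tcp_rot: [[-0.953, 0.302, 0.0], [0.302, 0.953, -0.0], [-0.0, 0.0, -1.0]]
force: [0.3, -0.0, -1.9]
opening: 0.492
grasp_force: 21.9
```

Request:
jog_arm:
  delta_pos:
    - [0, 0, 0]
    - [0, 0, 0]
    - [0, 0, 0]
    - [0, 0, 0]
  turn: [0, 0, 0, 0]
  grip: [0.511, 0.509, 0.507, 0.507]

```text
time_s: 7.38
position: [0.5726, 0.152, 0.1015]
tcp_rot: [[-0.953, 0.302, -0.0], [0.302, 0.953, 0.0], [0.0, 0.0, -1.0]]
force: [0.5, -0.2, -1.3]
opening: 0.493
grasp_force: 14.6
```

Request:
jog_arm:
  delta_pos:
    - [0, 0, 0]
    - [0, 0, 0]
    - [0, 0, 0]
    - [0, 0, 0]
    - [0, 0, 0]
    - [0, 0, 0]
    - [0, 0, 0]
    - [0, 0, 0]
  turn: [0, 0, 0, 0, 0, 0, 0, 0]
  grip: [0.505, 0.505, 0.505, 0.505, 0.502, 0.502, 0.502, 0.502]

```text
time_s: 8.38
position: [0.5725, 0.152, 0.1015]
tcp_rot: [[-0.953, 0.302, -0.0], [0.302, 0.953, 0.0], [0.0, -0.0, -1.0]]
force: [-0.1, 0.2, -0.7]
opening: 0.501
grasp_force: 8.7
```

Request:
jog_arm:
  delta_pos:
    - [0, 0, 0]
    - [0, 0, 0]
    - [0, 0, 0]
    - [0, 0, 0]
    - [0, 0, 0]
    - [0, 0, 0]
    - [0, 0, 0]
    - [0, 0, 0]
  turn: [0, 0, 0, 0, 0, 0, 0, 0]
  grip: [0.5, 0.5, 0.499, 0.499, 0.499, 0.498, 0.498, 0.498]

```text
time_s: 9.38
position: [0.5726, 0.1519, 0.1016]
tcp_rot: [[-0.953, 0.302, 0.0], [0.302, 0.953, -0.0], [-0.0, 0.0, -1.0]]
force: [0.3, -0.5, -1.6]
opening: 0.506
grasp_force: 4.0
```

```bash
python3 - <<'E'
from h import *
c=capture("scene"); s=read_state(); print(s["force"].round(2),s["grasp_force"],s["opening"])
u,v=map(int,proj(c,s["position"])); print(u,v)
cv2.imwrite("pics/crop4.png",cv2.resize(c["color"][v-30:v+60,u-60:u+60],(800,600),interpolation=cv2.INTER_CUBIC))
E
```

```text
[ 0.52  0.11 -1.62] 3.9466530829668045 0.508838126009318
369 285
```

View pics/crop4.png

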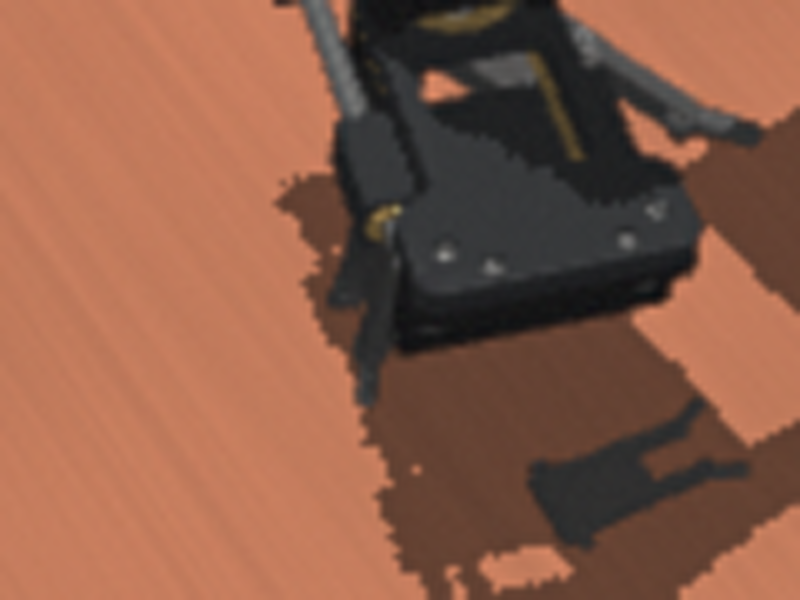

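```bash
python3 - <<'E'
from h import *
c=capture("scene"); s=read_state(); print(s["grasp_force"],s["opening"])
g=s["position"]+[0,0,.0034]; x=np.array([.953,-.302,0]); y=np.array([.302,.953,0])
for d in range(40,111,10):
    a=np.radians(d); m=g+.083*(np.cos(a)*x-np.sin(a)*np.array([0,0,1]))
    print(d,np.round(proj(c,m+.02*y),1),np.round(proj(c,m-.02*y),1))
E
```

```text
3.9459291100502014 0.5034627469090094
40 [339.9 313.3] [334.8 296.6]
50 [344.5 314.8] [339.4 298.3]
60 [349.9 315.7] [344.7 299.3]
70 [355.8 315.9] [350.5 299.6]
80 [362.2 315.5] [356.7 299.3]
90 [368.8 314.4] [363.2 298.3]
100 [375.5 312.8] [369.7 296.7]
110 [382.1 310.5] [376.1 294.5]
```

The clip hangs at about 84° (tips near scene (364,315) and (361,300)), so it is only about 6° off plumb. I'll firm up the grip, lift it and carry it to above the groove.

Request:
jog_arm:
  delta_pos:
    - [0, 0, 0]
    - [0, 0, 0]
    - [0, 0, 1]
    - [0, 0, 3]
    - [0, 0, 5]
    - [0, 0, 7]
    - [0, 0, 9]
    - [0, 0, 10.5]
    - [0, 0, 11]
    - [0, 0, 11]
  turn: [0, 0, 0, 0, 0, 0, 0, 0, 0, 0]
  grip: [0.51, 0.53, 0.6, 0.7, 0.7, 0.7, 0.7, 0.7, 0.7, 0.7]

```text
time_s: 10.72
position: [0.5725, 0.152, 0.2117]
tcp_rot: [[-0.953, 0.302, 0.0], [0.302, 0.953, 0.0], [-0.0, 0.0, -1.0]]
force: [-0.2, -0.4, -2.2]
opening: 0.489
grasp_force: 30.0
```

Request:
jog_arm:
  delta_pos:
    - [-0.3, -1, 0]
    - [-0.9, -3, 0]
    - [-1.8, -6, 0]
    - [-2.7, -9, 0]
    - [-3.6, -12, 0]
    - [-4.5, -15, 0]
    - [-5.2, -18, 0]
    - [-5.9, -20.5, 0]
    - [-6.3, -22, 0]
    - [-6.5, -22.5, 0]
    - [-6.5, -22.5, 0]
    - [-6.5, -22.5, 0]
  turn: [-3, -9, -16, -24, -32, -40, -47, -53, -57.5, -57.5, -57.5, -57.5]
  grip: [0.7, 0.7, 0.7, 0.7, 0.7, 0.7, 0.7, 0.7, 0.7, 0.7, 0.7, 0.7]

```text
time_s: 12.22
position: [0.5075, -0.0725, 0.2114]
tcp_rot: [[-0.258, 0.966, -0.0], [0.966, 0.258, 0.0], [0.0, -0.0, -1.0]]
force: [-0.8, -0.5, -0.9]
opening: 0.488
grasp_force: 30.0
```

```bash
python3 - <<'E'
from h import *
c=capture("scene"); t=capture("top"); s=read_state(); print(s["position"].round(4),s["tcp_rot"].round(3),s["grasp_force"],s["opening"])
print(np.linalg.inv(c["camera_from_world"])[:3,3])
b=np.array([-.259,.966,0]); x=np.array([.966,.259,0]); Z=np.array([0,0,1])
g=s["position"]+.0034*Z; print("grip",np.round(proj(c,g),1))
for d in(0,5,10,15):
    a=np.radians(d); m=g+.083*(-np.sin(a)*b-np.cos(a)*Z)
    print(d,np.round(proj(c,m+.02*x),1),np.round(proj(c,m-.02*x),1))
cv2.imwrite("pics/s5.png",cv2.resize(c["color"][120:240,260:420],(800,600),interpolation=cv2.INTER_CUBIC))
E
```

```text
[ 0.5076 -0.0724  0.2115] [[-0.259  0.966 -0.   ]
 [ 0.966  0.259  0.   ]
 [ 0.    -0.    -1.   ]] 29.99986231327057 0.48521957624881756
[0.91149044 0.50935105 0.82793149]
grip [338.8 164.2]
0 [331.  197.2] [343.1 188.2]
5 [328.6 195.5] [340.7 186.5]
10 [326.2 193.6] [338.4 184.7]
15 [324.  191.5] [336.1 182.7]
```

View pics/s5.png

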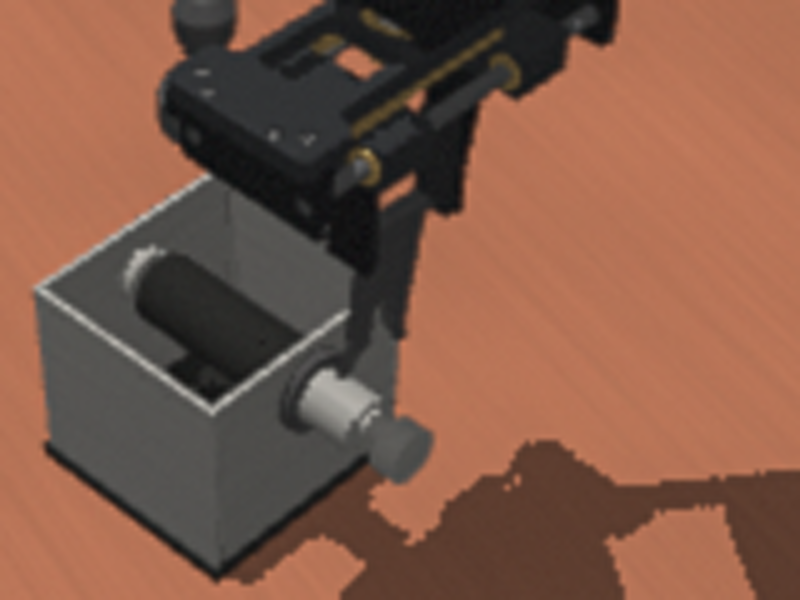

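The scene shows the clip hanging over the bar with its tips at about (330.4,194) and (340,187). The tilt is about 5° toward the box, and the bar hasn't moved. I'll refine the groove position with a rectified width profile.

```bash
python3 - <<'E'
from h import *
o=np.array([.509,-.0777,.085]); b=np.array([-.2588,.9659,0]); x=np.array([.9659,.2588,0])
for n in("top","scene"):
    c=np.load(f"{n}0.npy",allow_pickle=True).item()
    S=np.arange(-30,31,1.)*1e-3; W=np.arange(-24,25,1.)*1e-3
    P=np.array([[proj(c,o+s*b+w*x) for s in S] for w in W],np.float32)
    im=cv2.remap(c["color"],P[...,0],P[...,1],cv2.INTER_CUBIC).astype(float)
    g=im[...,2]-im[...,0]; # wood: red-blue high ; steel: ~0
    wood=np.percentile(g,80); f=np.clip(1-g/40 if n=="scene" else 1-g/40,0,1)
    print(n,wood)
    for i,s in enumerate(S):
        if i%2==0:
            col=f[:,i]; print(f"{s*1e3:.0f}: w={col.sum():.1f} mid={1e3*(col*W).sum()/max(col.sum(),1e-6):.1f} lum={im[22:27,i].mean():.0f}",end=" | ")
    print()
E
```

```text
top 75.0
-30: w=24.8 mid=1.1 lum=153 | -28: w=24.4 mid=1.1 lum=152 | -26: w=24.3 mid=1.2 lum=151 | -24: w=24.0 mid=1.0 lum=153 | -22: w=23.1 mid=0.8 lum=154 | -20: w=22.6 mid=0.6 lum=153 | -18: w=22.3 mid=0.2 lum=152 | -16: w=22.3 mid=0.2 lum=153 | -14: w=22.1 mid=0.2 lum=152 | -12: w=22.1 mid=0.1 lum=153 | -10: w=22.0 mid=0.1 lum=152 | -8: w=22.1 mid=0.2 lum=146 | -6: w=20.2 mid=-0.1 lum=138 | -4: w=15.7 mid=-0.7 lum=134 | -2: w=12.5 mid=-0.1 lum=139 | 0: w=11.8 mid=-0.0 lum=141 | 2: w=11.7 mid=0.0 lum=143 | 4: w=11.7 mid=0.2 lum=141 | 6: w=12.0 mid=-0.1 lum=137 | 8: w=14.4 mid=-0.9 lum=138 | 10: w=17.9 mid=-0.5 lum=141 | 12: w=19.9 mid=0.5 lum=144 | 14: w=20.5 mid=0.6 lum=141 | 16: w=20.9 mid=0.7 lum=145 | 18: w=20.4 mid=0.8 lum=142 | 20: w=19.6 mid=0.6 lum=134 | 22: w=15.4 mid=-0.3 lum=111 | 24: w=7.2 mid=-1.8 lum=79 | 26: w=0.4 mid=0.7 lum=60 | 28: w=0.0 mid=0.0 lum=53 | 30: w=0.0 mid=0.0 lum=54 | 
scene 16.0
-30: w=42.6 mid=0.3 lum=147 | -28: w=42.0 mid=0.5 lum=147 | -26: w=42.2 mid=0.5 lum=147 | -24: w=42.7 mid=0.5 lum=147 | -22: w=42.4 mid=0.5 lum=147 | -20: w=41.7 mid=0.5 lum=147 | -18: w=41.9 mid=0.4 lum=148 | -16: w=42.1 mid=0.2 lum=149 | -14: w=42.9 mid=0.1 lum=146 | -12: w=43.7 mid=-0.0 lum=123 | -10: w=42.7 mid=0.6 lum=100 | -8: w=40.3 mid=1.9 lum=122 | -6: w=38.4 mid=3.4 lum=132 | -4: w=36.2 mid=4.6 lum=129 | -2: w=34.1 mid=5.5 lum=129 | 0: w=33.1 mid=6.2 lum=128 | 2: w=33.2 mid=6.0 lum=133 | 4: w=35.9 mid=4.4 lum=143 | 6: w=36.9 mid=4.4 lum=148 | 8: w=37.0 mid=4.2 lum=150 | 10: w=34.2 mid=3.4 lum=152 | 12: w=29.0 mid=0.6 lum=153 | 14: w=28.6 mid=-0.2 lum=153 | 16: w=30.6 mid=-0.1 lum=128 | 18: w=32.0 mid=0.0 lum=81 | 20: w=31.7 mid=0.7 lum=67 | 22: w=28.6 mid=1.2 lum=70 | 24: w=25.8 mid=2.5 lum=70 | 26: w=22.9 mid=4.2 lum=69 | 28: w=17.5 mid=6.6 lum=73 | 30: w=4.8 mid=9.8 lum=95 |
```

The groove refines to (0.508,-0.075). The top view puts it +2.3 mm along the bar and the scene view +3.5 mm, and the width profile gives 13.6 mm. Next I'll offset for the tilt and descend to just above bead contact.

Request:
jog_arm:
  delta_pos:
    - [-0.08, 0.3, 0]
    - [-0.08, 0.3, -1]
    - [-0.08, 0.3, -2]
    - [-0.08, 0.3, -3]
    - [-0.08, 0.3, -3.7]
    - [-0.08, 0.3, -4.2]
    - [-0.08, 0.3, -4.6]
    - [-0.08, 0.3, -4.9]
    - [-0.08, 0.3, -5.2]
    - [-0.08, 0.3, -5.2]
  turn: [0, 0, 0, 0, 0, 0, 0, 0, 0, 0]
  grip: [0.7, 0.7, 0.7, 0.7, 0.7, 0.7, 0.7, 0.7, 0.7, 0.7]

```text
time_s: 13.58
position: [0.5066, -0.07, 0.1595]
tcp_rot: [[-0.258, 0.966, -0.0], [0.966, 0.258, 0.0], [0.0, -0.0, -1.0]]
force: [-0.2, 0.3, -1.7]
opening: 0.486
grasp_force: 30.0
```

```bash
python3 - <<'E'
from h import *
c=capture("scene"); s=read_state(); print(s["position"].round(4),s["force"].round(2),s["moment"].round(3),s["grasp_force"])
cv2.imwrite("pics/s6.png",cv2.resize(c["color"][165:225,300:380],(800,600),interpolation=cv2.INTER_CUBIC))
b=np.array([-.2588,.9659,0]); x=np.array([.9659,.2588,0]); Z=np.array([0,0,1]); g=s["position"]+.0034*Z
for d in(0,5,10):
    a=np.radians(d); m=g+.083*(-np.sin(a)*b-np.cos(a)*Z)
    print(d,[(np.round((np.array(proj(c,m+w*x))-[300,165])*10)) for w in(.02,-.02)])
E
```

```text
[ 0.5067 -0.07    0.1595] [-0.04  0.52 -1.78] [-0.053  0.037 -0.024] 29.999782741069794
0 [array([311., 487.]), array([428., 398.])]
5 [array([288., 470.]), array([405., 381.])]
10 [array([266., 451.]), array([383., 363.])]
```

View pics/s6.png

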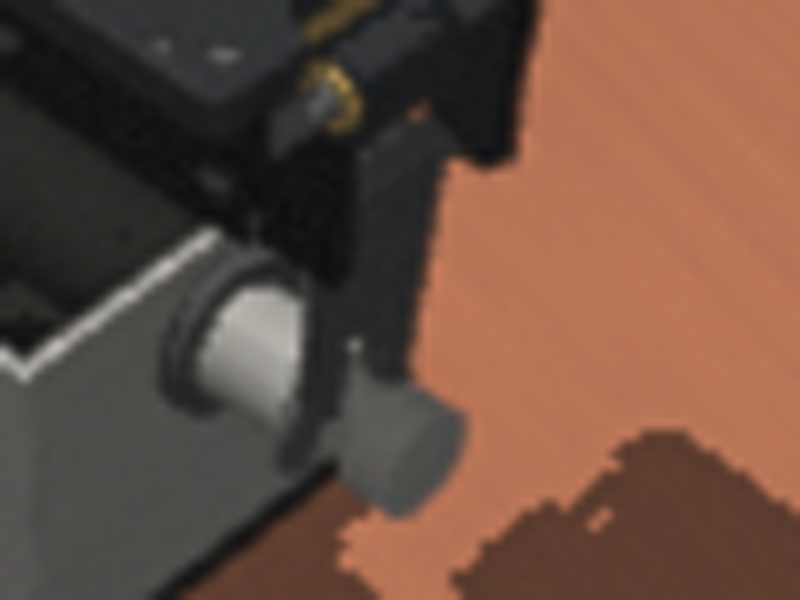

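The near leg sits between the shoulder and the head, with its tip at crop (288,465), and there is no contact force. I'll ease the grip slightly, move the tail over the groove so the shoulder straightens the clip, then grip firmly again.

Request:
jog_arm:
  delta_pos:
    - [0, 0, 0]
    - [0, 0, 0]
    - [0, 0, -0.2]
    - [0.02, -0.1, -0.4]
    - [0.05, -0.2, -0.4]
    - [0.07, -0.3, -0.4]
    - [0.1, -0.4, -0.4]
    - [0.1, -0.4, -0.4]
    - [0.1, -0.4, -0.4]
  turn: [0, 0, 0, 0, 0, 0, 0, 0, 0]
  grip: [0.515, 0.507, 0.503, 0.501, 0.501, 0.501, 0.501, 0.501, 0.501]

```text
time_s: 14.75
position: [0.5079, -0.0742, 0.1557]
tcp_rot: [[-0.258, 0.966, 0.0], [0.966, 0.258, -0.0], [-0.0, 0.0, -1.0]]
force: [-1.7, -0.3, 5.8]
opening: 0.503
grasp_force: 7.4
```

Request:
jog_arm:
  delta_pos:
    - [0, 0, 0]
    - [0, 0, 0]
    - [0, 0, 0]
    - [0, 0, 0]
    - [0, 0, -0.2]
    - [0, 0, -0.4]
    - [0, 0, -0.4]
  turn: [0, 0, 0, 0, 0, 0, 0]
  grip: [0.51, 0.53, 0.6, 0.7, 0.7, 0.7, 0.7]

```text
time_s: 15.62
position: [0.5078, -0.0741, 0.1516]
tcp_rot: [[-0.258, 0.966, 0.0], [0.966, 0.258, -0.0], [-0.0, 0.0, -1.0]]
force: [-1.4, 0.2, 3.7]
opening: 0.49
grasp_force: 30.0
```

```bash
python3 - <<'E'
from h import *
c=capture("scene"); s=read_state(); print(s["position"].round(4),s["force"].round(2),s["moment"].round(3),s["grasp_force"])
cv2.imwrite("pics/s7.png",cv2.resize(c["color"][165:225,300:380],(800,600),interpolation=cv2.INTER_CUBIC))
b=np.array([-.2588,.9659,0]); x=np.array([.9659,.2588,0]); Z=np.array([0,0,1]); g=s["position"]+.0034*Z
for d in(0,5,10):
    a=np.radians(d); m=g+.083*(-np.sin(a)*b-np.cos(a)*Z)
    print(d,[(np.round((np.array(proj(c,m+w*x))-[300,165])*10)) for w in(.02,-.02)])
E
```

```text
[ 0.5078 -0.0741  0.1515] [-0.93 -0.08  3.84] [-0.041  0.408 -0.038] 30.000929832458496
0 [array([297., 501.]), array([413., 412.])]
5 [array([274., 484.]), array([391., 396.])]
10 [array([252., 466.]), array([368., 378.])]
```

View pics/s7.png

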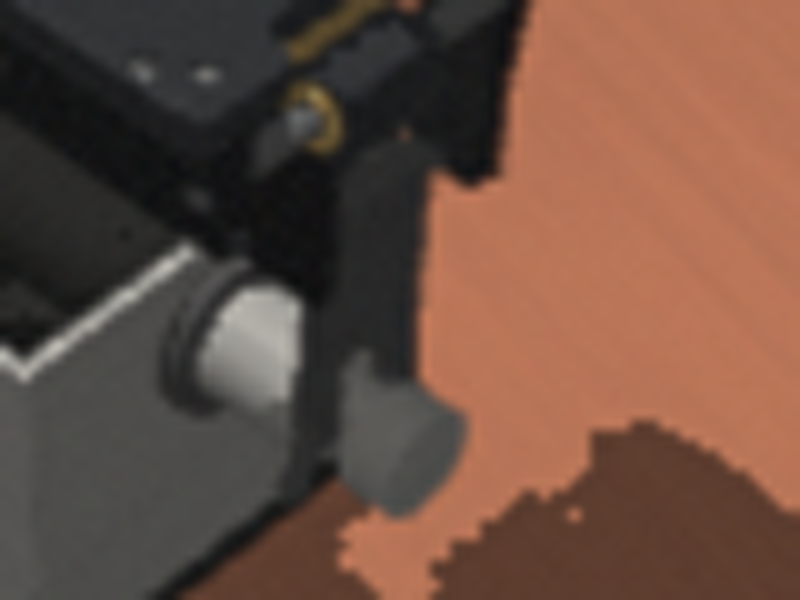

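The clip is now plumb, with its near tip at crop (295,495), and the beads are resting on the core as predicted. I'll push down gently.

Request:
jog_arm:
  delta_pos:
    - [0, 0, -0.1]
    - [0, 0, -0.25]
    - [0, 0, -0.4]
    - [0, 0, -0.55]
    - [0, 0, -0.7]
  turn: [0, 0, 0, 0, 0]
  grip: [0.7, 0.7, 0.7, 0.7, 0.7]

```text
time_s: 16.3
position: [0.508, -0.0742, 0.1449]
tcp_rot: [[-0.258, 0.966, 0.0], [0.966, 0.258, -0.0], [-0.0, 0.0, -1.0]]
force: [-1.8, 0.4, 7.7]
opening: 0.485
grasp_force: 30.0
```

Request:
jog_arm:
  delta_pos:
    - [0, 0, -0.15]
    - [0, 0, -0.3]
    - [0, 0, -0.45]
    - [0, 0, -0.6]
    - [0, 0, -0.75]
  turn: [0, 0, 0, 0, 0]
  grip: [0.7, 0.7, 0.7, 0.7, 0.7]

```text
time_s: 16.92
position: [0.5074, -0.0738, 0.1364]
tcp_rot: [[-0.257, 0.966, -0.001], [0.966, 0.257, 0.001], [0.001, -0.001, -1.0]]
force: [-0.1, -0.4, -2.5]
opening: 0.491
grasp_force: 30.0
```

The force dropped after the peak, so the legs appear to be snapping in. A little further, to feel the seat.

Request:
jog_arm:
  delta_pos:
    - [0, 0, -0.1]
    - [0, 0, -0.2]
    - [0, 0, -0.25]
    - [0, 0, -0.25]
  turn: [0, 0, 0, 0]
  grip: [0.7, 0.7, 0.7, 0.7]

```text
time_s: 17.42
position: [0.5076, -0.074, 0.1346]
tcp_rot: [[-0.258, 0.966, -0.0], [0.966, 0.258, -0.0], [-0.0, -0.0, -1.0]]
force: [-2.0, -0.8, 0.6]
opening: 0.489
grasp_force: 30.0
```

Request:
jog_arm:
  delta_pos:
    - [0, 0, -0.1]
    - [0, 0, -0.15]
    - [0, 0, -0.2]
    - [0, 0, -0.2]
  turn: [0, 0, 0, 0]
  grip: [0.7, 0.7, 0.7, 0.7]

```text
time_s: 17.92
position: [0.5079, -0.0744, 0.1342]
tcp_rot: [[-0.258, 0.966, 0.001], [0.966, 0.258, -0.001], [-0.001, 0.001, -1.0]]
force: [-4.2, 0.1, 11.2]
opening: 0.49
grasp_force: 30.0
```

It is hard against the seat at TCP z 0.1342 (expected 0.1341) with 11 N. I'll unload, open and retreat upward.

Request:
jog_arm:
  delta_pos:
    - [0, 0, 0.1]
    - [0, 0, 0.15]
    - [0, 0, 0.15]
    - [0, 0, 0.15]
    - [0, 0, 0.15]
    - [0, 0, 0.15]
    - [0, 0, 0.15]
    - [0, 0, 1]
    - [0, 0, 3]
    - [0, 0, 6]
    - [0, 0, 10]
    - [0, 0, 14]
  turn: [0, 0, 0, 0, 0, 0, 0, 0, 0, 0, 0, 0]
  grip: [0.7, 0.52, 0.5, 0.45, 0.35, 0.3, 0.25, 0.2, 0.2, 0.2, 0.2, 0.2]

```text
time_s: 19.42
position: [0.5076, -0.074, 0.2743]
tcp_rot: [[-0.258, 0.966, 0.0], [0.966, 0.258, -0.0], [-0.0, 0.0, -1.0]]
force: [-0.2, -0.2, -0.2]
opening: 0.799
grasp_force: 0.0
```

Request:
jog_arm:
  delta_pos:
    - [0, 2, 0]
    - [-1, 6, 0]
    - [-2, 12, 0]
    - [-3, 18, 0]
    - [-4, 22, 0]
    - [-4, 22, 0]
    - [-4, 22, 0]
  turn: [0, 0, 0, 0, 0, 0, 0]
  grip: [0.2, 0.2, 0.2, 0.2, 0.2, 0.2, 0.2]

```text
time_s: 20.3
position: [0.468, 0.1456, 0.273]
tcp_rot: [[-0.258, 0.966, 0.001], [0.966, 0.258, -0.001], [-0.001, 0.001, -1.0]]
force: [0.5, 0.6, -0.2]
opening: 0.8
grasp_force: 0.0
```

```bash
python3 - <<'E'
from h import *
c=capture("scene"); t=capture("top"); s=read_state(); print(s["position"].round(4),s["force"].round(2),s["time_s"])
def cr(c,u,v): return cv2.resize(c["color"][v:v+60,u:u+50],(400,480),interpolation=cv2.INTER_CUBIC)
cv2.imwrite("pics/s8.png",np.hstack([cr(c,315,165),cr(t,335,250)]))
b=np.array([-.2588,.9659,0]); x=np.array([.9659,.2588,0]); g=np.array([.5083,-.075,.085])
for n,p in(("blocktop",g+[0,0,.0615]),("tip+",g-[0,0,.0305]+.02*x),("tip-",g-[0,0,.0305]-.02*x)): print(n,(np.array(proj(c,p))-[315,165])*8)
print((np.array(proj(t,g+[0,0,.0615]))-[335,250])*8+[400,0])
E
```

```text
[0.4683 0.1449 0.2728] [-0.71  0.11  0.7 ] 20.4
blocktop [171.80511193 178.78054761]
tip+ [112.65436609 440.00749122]
tip- [204.42928767 369.04119529]
[578.78753949 231.36880245]
```

View pics/s8.png

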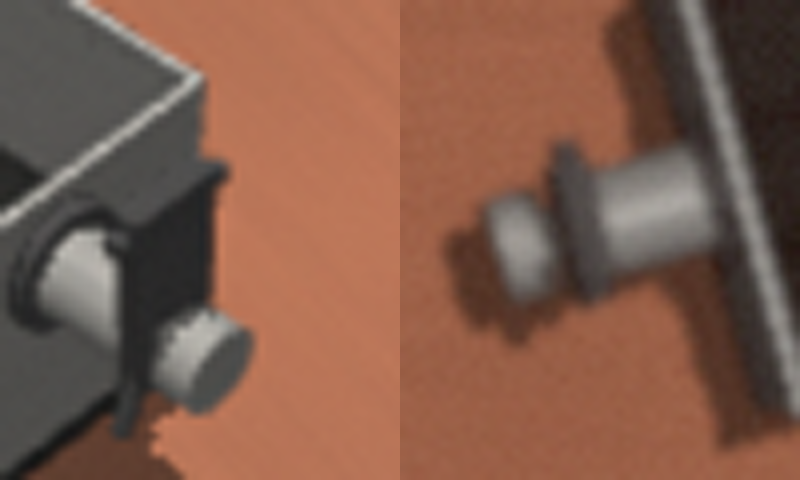

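The scene crop shows the clip upright in the groove between shoulder and head. Its stubs are at (115,240) and (215,172) and its near tip at (120,430), all close to the predicted home pose. The top view shows it square to the bar, and nothing else has moved. Handing in.

```bash
python3 -c "
from rig import *
print(hand_in())"
```

```text
the job is handed in; nothing more can be done
None
```

The middle-sized spring clip is seated on the bar's groove: it came hard against its seat at the expected height under about 11 N, then I let go and handed the job in at about 20 s; no verdict was returned.

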